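# Clip the washed brushes into the drying rack

### The job

Put the two washed bamboo brushes away in the drying rack: press each one down past the sprung jaws of the fork clips that fit its handle until it is fully home and the jaws have closed over it again, with its whole head out over the drip tray, and let go. Leave the ware and the jar standing about the bench where they are, knocking nothing over.

Things in the scene. Friction and masses are not known exactly. Their poses are not given: they have to be found in the camera images.
- brush_broad: Stout bamboo brush: straight round handle 24 mm thick, 145 mm long, and a tapered grey head 50 mm long, no thicker than the handle; 6 mm cork plug in the tail; about 75 g. Starts lying flat on the bench (axis 12 mm up), free to roll. Origin on the axis, 80 mm from the handle's tail end and 65 mm from where the head begins, near the centre of mass; x along the handle towards the head.
- brush_slim: Slim bamboo brush: round handle 16 mm thick, 150 mm long, tapered grey head 40 mm long, no thicker than the handle; 6 mm cork plug in the tail; about 40 g. Starts lying flat on the bench (axis 8 mm up), free to roll. Origin on the axis, 85 mm from the handle's tail end and 65 mm from where the head begins, near the centre of mass; x along the handle towards the head.
- rack: Steel drying rack fixed to the bench, base plate 170 x 118 x 8 mm, with two places 80 mm apart, each a pair of fork clips: wide forks at x = -40 mm, narrow ones at x = +40 mm. Origin at bench level under the middle of the four forks, z up. Brushes lie along y, heads towards +y, over the white drip tray (y = 63 to 151 mm inside, rim 22 mm high). Forks at y = -38 and +38 mm.
- seat_broad (a point): On the axis of the broad brush's handle when home, midway between the two wide forks, 60 mm above the bench; axes as the rack's. The forks are 10 mm thick in y: 66 mm stay free between them for fingers, with nothing within 27 mm below this point. A fork: flat seat, fixed tine at -x to 25 mm above this point, its top flared outwards, short tine at +x; side play 0.8 mm.
- seat_slim (a point): On the axis of the slim brush's handle when home, midway between the two narrow forks, 60 mm above the bench; axes as the rack's. Forks, tines and free space as at the wide place. At the top the mouth of either place leaves a handle held centred over the seat 3 mm free on the jaw's side and 7 mm on the flared tine's side.
- jaw_broad (a joint): Angle, rad, of the sprung jaw hinged low on the +x side of the wide place; one jaw serves both forks. 0 shut, some 0.1 as a handle passes, springs back. Its black nose overhangs the seated handle; above it a ramp leaning 25 degrees outwards ends 32 mm above the seat point.  Pressing a handle straight down past it takes about 8 to 16 N.
- jaw_slim (a joint): The same for the sprung jaw of the narrow place: 0 shut, some 0.09 as a handle passes; the ramp ends 30 mm above the seat point.
- brush_broad_root (a point): On the axis of the broad brush where its head begins (x = 65 mm).
- brush_broad_tip (a point): The tip of the broad brush's head (x = 115 mm).
- brush_slim_root (a point): On the axis of the slim brush where its head begins (x = 65 mm).
- brush_slim_tip (a point): The tip of the slim brush's head (x = 105 mm).
- cup: Round white cup, 72 mm high, 76 mm across the rim, standing beside the broad brush. Origin under its middle.
- tumbler: Straight white tumbler, 84 mm high, 68 mm across, standing beside the slim brush. Origin under its middle.
- vase: Tall white vase, 180 mm high, 100 mm at its widest (60 mm up), standing close behind the tail end of the rack (about x = -55, y = -165 mm in its frame). Origin under its middle.
- saucer: White saucer, 148 mm across, 20 mm high, at the right. Origin under its middle.
- bowl: White bowl with a blue rim, 124 mm across, 68 mm high, standing in the saucer. Origin under its middle.
- pigment_jar: Lidded glass jar, 58 mm across, 62 mm high, just beyond the slim side of the rack. Origin under its middle.

How it is judged:
At the end, for the whole second after the job is handed in: Each brush in its own clips: within 4 mm of its seat sideways and in height, within 0.06 rad of the rack's y; whole head over the tray (root beyond 52 mm, tip short of 151 mm in rack y); jaw under 0.04 rad; at rest. Ware and jar within 20 mm of their start (x of brush_broad in the frame of seat_broad between -0.004 and 0.004 m and z of brush_broad in the frame of seat_broad between -0.004 and 0.004 m and angle between the x axis of each of brush_broad, brush_slim and the y axis of rack, either way round below 0.06 rad and y of each of brush_broad_root, brush_slim_root in the frame of rack above 0.052 m and y of brush_broad_tip in the frame of rack between 0.085 and 0.151 m and value of joint each of jaw_broad, jaw_slim below 0.04 rad and linear speed of each of brush_broad, brush_slim below 0.02 m/s and angular speed of each of brush_broad, brush_slim below 0.2 rad/s and x of brush_slim in the frame of seat_slim between -0.004 and 0.004 m and z of brush_slim in the frame of seat_slim between -0.004 and 0.004 m and y of brush_slim_tip in the frame of rack between 0.085 and 0.151 m and distance of each of cup, tumbler, saucer, bowl, vase, pigment_jar from where it was at the start of the episode below 0.02 m); the robot touches nothing.
It fails at once if a piece of ware or the jar is tipped over (angle between any of cup, tumbler, saucer, bowl, vase, pigment_jar's own z axis and vertical above 0.35 rad).
It fails at once if a piece of ware or the jar is moved 20 mm or more (distance of any of cup, tumbler, saucer, bowl, vase, pigment_jar from where it was at the start of the episode above 0.02 m).
It also fails if it takes over 67 s, if anything falls off the work surface, if the arm or the gripper's body presses on something with over 40 N, if the wrist force passes 120 N, or if a joint passes its speed limit or range.

### The arm

A 6-joint arm with a two-finger parallel gripper is mounted at the origin on the work surface. World frame = base frame: x ahead of the robot, y to its left, z up, the work surface at z = 0. Lengths are in m, angles in rad, forces in N, time in s.
With the tool pointing down it reaches from about 0.275 to 0.825 m from the base axis. Payload 4.9 kg.
Tool frame: the origin (TCP) lies on the centre line of the jaws, within the pads' length; the fingertips stand robot.tips_ahead ahead of it and the grasp point (between the pads) is the TCP (robot.tips_ahead is the distance from the TCP to the fingertips, in m); z points along the fingers, y is the line along which they close (so a half turn about z gives the same grasp; the last joint's range is limited). The gripper opens to 85 mm and grips with 20 to 120 N. Pads are 22 mm wide; open, the fingers measure 114 mm over their backs; the gripper's body (76 mm by 85 mm) begins 54 mm behind the grasp point. The pads swing forward as they close: fully open they stand 13 mm farther back than shut.
Start: joints at [-0.134, 0.326, -0.193, 1.052, 0, 1.437], TCP at [0.55, 0, 0.25] pointing down, gripper open.
Joint ranges: [-2.65, 2.65], [-0.97, 1.79], [-1.3, 1.35], [-1.93, 2.1], [-1.47, 1.37], [-3.14, 3.14]. Speed limits (rad/s): [2.57, 2.57, 3.14, 3.14, 3.14, 3.14].

### API

Orientations are given as a unit quaternion [x, y, z, w].
In Python, from workcell import robot gives the robot as it stands.
- The arm moves only by the tool drive_tool, never from a script. Its argument "steps" is a list of rows, each a list of 4 numbers: the shift along the tool's x, y, z in mm, then the turn about the tool's z in rad. A call has 1 to 10 rows; each row is the pose to reach, as a shift and turn from the pose commanded when the call began, along the tool's axes at that moment; what a row does not reach only later rows make up. A row lasts 1/10 s, in which the tool goes at most 50 mm and 8.59 degrees, less where a joint would pass 70% of its speed; a pose out of reach is approached as far as the arm can. A call with a gripper value outside its range is refused whole. "fingers" is the opening, from 0 (shut) to 1 (fully open), set as the call begins (left out, the last holds). The fingers move at their own pace and stop on an object; the grip force is fixed at half the most. Time passes only in rows, so rows that repeat a pose let the fingers close. It gives the time, the measured TCP pose, the force, the opening and the grip force at its end, in the units of the state.
- robot.state(): the state, without advancing time (a new reading comes with each control period).
- robot.grab_frame(name): name is "scene" or "side" or "wrist"; returns a dict with "frame" (400x640x3 uint8, blue, green, red), "fx", "fy", "cx", "cy" (pixels), "xyz" and "attitude" of the camera in the world; the wrist camera has in their place "T_tool_cam" (4x4, takes a point from camera to tool coordinates, whose origin is the TCP and whose axes are the flange's). Camera axes: x right, y down, z forward; pixel columns grow to the right and rows downward; lengths in m; the calibration is good to about 2 mm. A picture is of the moment at which its call begins: read the wrist's pose just before it. There is no depth.
- robot.job_done(): hands the job in; it is judged then, once.
Trained networks look in the newest picture that a camera, given by its name, has taken for a name from the list of things; names that differ only in an ending like _2 or _b are one class to them, and where a whole thing is asked for, a point or a joint stands for the part that bears it (a point fixed in the world has none). Each returns a list of dicts, best first, with "confidence" (0 to 1); they miss things now and then, are a little off and sometimes report something else, mostly with a low value. They report only what shows in the picture. A call takes as long as a camera call.
- robot.regions_of(name, camera): "pixels" (400x640 bool, what is visible of it) and "centre" ([column, row] in pixels, amid what is visible of it).
- robot.spot_point(name, camera): "centre" ([column, row] in pixels: a listed point, or the origin of a listed thing).
The state is a dict: "t": time; "joint_pos": joint angles; "joint_vel": joint speeds; "joint_efforts": joint torques, N m; "position": TCP position; "tool_rot": TCP orientation; "ft_force": force on the tool from outside, world axes, zero at the start; "wrist_torque": the same for the moment, N m; "width": finger opening in m; "gripper_force": force on a finger pad.
Only numpy, scipy, OpenCV 4.12 (cv2) and the standard library are available. Lean on these libraries where they do the work, as an engineer would, in place of code of your own. Each camera call takes 0.05 s, during which the arm holds its last target. There are 200 camera calls.

## Working session

There is one attempt and no reset: what is moved stays moved. The work goes in short steps, Python scripts to look and compute and a tool call to move; the robot and the scene stay as the last step left them, time stands still between calls to the robot, and variables do not carry over. Pictures are saved under pics/ and viewed, at most 10 in all, crops included, and the job is handed in when it is done.

Besides the shell and the picture viewer there is one more tool, called after "Emit:" by a JSON object that holds its "name" and its "arguments", one argument or row to a line. drive_tool: Moves the arm, as the interface text tells. Its arguments: {"type":"object","properties":{"steps":{"type":"array"},"fingers":{"type":"number"}},"required":["steps"]}

```bash
mkdir -p pics; ls
cat > h.py <<'E'
import numpy as np, cv2
from scipy.spatial.transform import Rotation as R
from workcell import robot
def cam(name):
    s=robot.state(); f=robot.grab_frame(name)
    K=np.array([[f['fx'],0,f['cx']],[0,f['fy'],f['cy']],[0,0,1]])
    T=np.eye(4)
    if 'T_tool_cam' in f:
        T[:3,:3]=R.from_quat(s['tool_rot']).as_matrix(); T[:3,3]=s['position']; T=T@np.array(f['T_tool_cam'])
    else:
        a=np.array(f['attitude']); T[:3,:3]=a if a.shape==(3,3) else R.from_quat(a).as_matrix(); T[:3,3]=f['xyz']
    return f['frame'],K,T
def ray(K,T,uv):
    d=T[:3,:3]@np.linalg.solve(K,[uv[0],uv[1],1]); return T[:3,3],d/np.linalg.norm(d)
def atz(K,T,uv,z):
    o,d=ray(K,T,uv); return o+d*(z-o[2])/d[2]
def tri(rays):
    A=sum(np.eye(3)-np.outer(d,d) for o,d in rays); b=sum((np.eye(3)-np.outer(d,d))@o for o,d in rays)
    p=np.linalg.solve(A,b); return p,[np.linalg.norm((np.eye(3)-np.outer(d,d))@(p-o)) for o,d in rays]
def proj(K,T,p):
    q=K@(T[:3,:3].T@(np.array(p)-T[:3,3])); return q[:2]/q[2]
E
python3 - <<'E'
from h import *
np.set_printoptions(precision=4,suppress=True)
s=robot.state();print(s,robot.tips_ahead)
names="brush_broad brush_slim brush_broad_root brush_broad_tip brush_slim_root brush_slim_tip rack seat_broad seat_slim cup tumbler vase saucer bowl pigment_jar".split()
C={}
for c in ['scene','side','wrist']:
    fr,K,T=cam(c); cv2.imwrite(f'pics/{c}0.png',fr); C[c]=(K,T); print(c,K[0,0],T)
    C[c]=(K,T,{n:[(np.array(r['centre']),r['confidence']) for r in robot.spot_point(n,c)[:2]] for n in names})
for n in names:
    print(n,{c:[(v.round(0).tolist(),round(k,2)) for v,k in C[c][2][n]] for c in C})
    rs=[ray(*C[c][:2],C[c][2][n][0][0]) for c in C if C[c][2][n] and C[c][2][n][0][1]>.4]
    if len(rs)>1: print('   ',*tri(rs))
E
```

```text
pics
{'t': 0.0, 'joint_pos': array([-0.1342,  0.3269, -0.1936,  1.052 ,  0.    ,  1.4366]), 'joint_vel': array([ 0.0012, -0.0019, -0.0008,  0.001 , -0.    ,  0.0004]), 'joint_efforts': array([ -0.0012, -44.3399,  26.2443,   0.0156,  -0.0002,  -0.    ]), 'position': array([0.5494, 0.0001, 0.2495]), 'tool_rot': array([ 0.7071,  0.7071, -0.0005, -0.0007]), 'ft_force': array([-0.2281, -0.414 , -0.5007]), 'wrist_torque': array([ 0.0062, -0.0477, -0.0193]), 'gripper_force': 0.0, 'width': 0.08511616948588398} 0.019
scene 458.7561891427387 [[ 0.165   0.5725 -0.8031  1.5916]
 [ 0.9861 -0.0809  0.1449 -0.2486]
 [ 0.018  -0.8159 -0.578   0.8399]
 [ 0.      0.      0.      1.    ]]
side 410.87796666039264 [[ 0.9071 -0.3095  0.2853  0.1993]
 [-0.4207 -0.6403  0.6427 -0.765 ]
 [-0.0163 -0.703  -0.711   0.8451]
 [ 0.      0.      0.      1.    ]]
wrist 338.5869633517251 [[ 1.     -0.0001  0.0003  0.5504]
 [-0.     -0.9486 -0.3163  0.0813]
 [ 0.0003  0.3163 -0.9486  0.374 ]
 [ 0.      0.      0.      1.    ]]
brush_broad {'scene': [([303.0, 225.0], 0.78)], 'side': [([358.0, 217.0], 0.65)], 'wrist': 
[... 2613 characters left out ...]
 [np.float64(0.0011094286746505878), np.float64(0.0024977406009616078), np.float64(0.0016010612598233525)]
saucer {'scene': [([182.0, 267.0], 0.77)], 'side': [([454.0, 307.0], 0.91)], 'wrist': []}
    [ 0.681  -0.4277 -0.0113] [np.float64(0.003980579278759693), np.float64(0.003980579278759617)]
bowl {'scene': [([183.0, 258.0], 0.95), ([415.0, 203.0], 0.31)], 'side': [([452.0, 305.0], 0.69)], 'wrist': []}
    [ 0.6698 -0.4271  0.0079] [np.float64(0.0010040612184153992), np.float64(0.001004061218415456)]
pigment_jar {'scene': [([419.0, 232.0], 0.89)], 'side': [([326.0, 152.0], 0.67)], 'wrist': []}
    [0.6537 0.2233 0.004 ] [np.float64(0.0009862638938977334), np.float64(0.0009862638938975428)]
```

View pics/scene0.png

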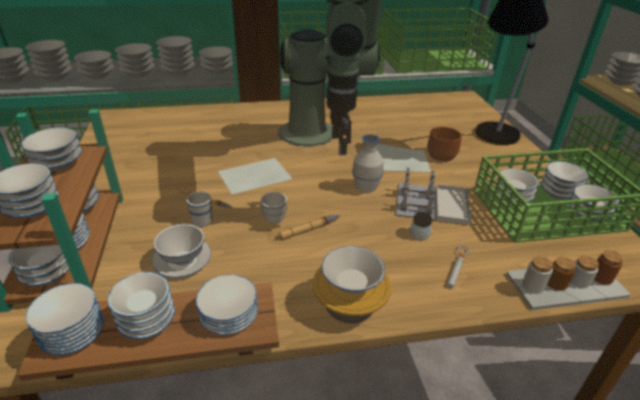

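View pics/side0.png

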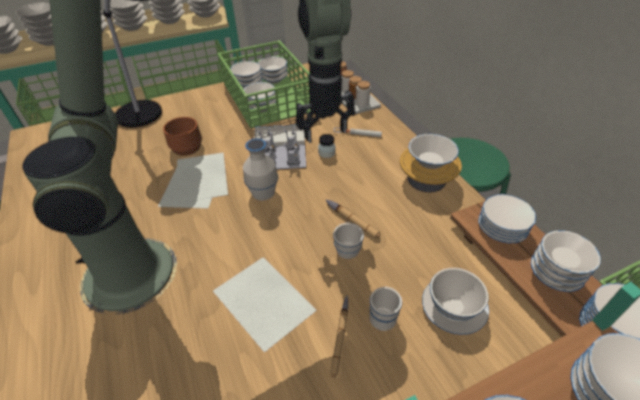

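The scene view shows the rack at (415,200) with the vase at (367,170) in front of it, the broad brush at (310,226) beside the cup at (273,207), and the slim brush half hidden behind the tumbler at (200,210). The side view agrees: the slim brush runs (346,296) to (337,372). I'll measure next with the wrist camera over each area.

Emit:
{"name": "drive_tool", "arguments": {
  "steps": [
    [-50, 0, 0, 0],
    [-100, 0, 0, 0],
    [-150, 0, 0, 0],
    [-200, 0, 0, 0],
    [-200, 0, 0, 0],
    [-200, 0, 0, 0],
    [-200, 0, 0, 0]
  ],
  "fingers": 0.6
}}

```text
t: 3.1
position: [0.5498, -0.1991, 0.2501]
tool_rot: [0.707, 0.707, 0.0, -0.0]
ft_force: [-0.1, -0.1, -0.1]
width: 0.0515
gripper_force: 0.0
```

```bash
cat > look.py <<'E'
import sys,pickle
from h import *
np.set_printoptions(precision=4,suppress=True)
tag,names=sys.argv[1],sys.argv[2:]
fr,K,T=cam('wrist'); cv2.imwrite(f'pics/{tag}.png',fr)
out={}
for n in names:
    l=robot.spot_point(n,'wrist')[:3]
    out[n]=[(r['centre'],r['confidence']) for r in l]; print(n,[(np.round(r['centre']),round(r['confidence'],2)) for r in l])
masks={}
for n in names:
    if n in('brush_broad','brush_slim'):
        l=robot.regions_of(n,'wrist')
        if l: masks[n]=l[0]['pixels']; print('mask',n,l[0]['confidence'],l[0]['pixels'].sum())
pickle.dump((K,T,out,masks),open(tag+'.pkl','wb')); print(robot.state()['t'],robot.state()['position'])
E
python3 look.py w1 brush_broad brush_slim brush_broad_root brush_broad_tip brush_slim_root brush_slim_tip cup tumbler
```

```text
brush_broad [(array([366.,  65.]), 0.62), (array([292., 301.]), 0.27)]
brush_slim [(array([212., 310.]), 0.81)]
brush_broad_root []
brush_broad_tip [(array([250., 247.]), 0.71)]
brush_slim_root [(array([229., 270.]), 0.68)]
brush_slim_tip [(array([249., 246.]), 0.92)]
cup [(array([302., 146.]), 0.94)]
tumbler [(array([290., 305.]), 0.61)]
mask brush_broad 0.64 3601
mask brush_slim 0.75 701
3.65 [ 0.5501 -0.1998  0.2503]
```

Emit:
{"name": "drive_tool", "arguments": {
  "steps": [
    [50, -20, 0, 0],
    [100, -40, 0, 0],
    [150, -50, 0, 0],
    [200, -50, 0, 0],
    [250, -50, 0, 0],
    [300, -50, 0, 0],
    [350, -50, 0, 0],
    [380, -50, 0, 0],
    [380, -50, 0, 0],
    [380, -50, 0, 0]
  ]
}}

```text
t: 4.65
position: [0.4998, 0.1806, 0.2502]
tool_rot: [0.706, 0.708, -0.0, 0.0]
ft_force: [-0.8, -0.6, 0.5]
width: 0.0513
gripper_force: 0.0
```

```bash
python3 look.py w2 rack seat_broad seat_slim vase pigment_jar
```

```text
rack [(array([327.,  81.]), 0.6)]
seat_broad [(array([284.,  61.]), 0.87)]
seat_slim []
vase [(array([241., 200.]), 0.77)]
pigment_jar [(array([467., 122.]), 0.69)]
4.95 [0.5002 0.1788 0.2504]
```

Emit:
{"name": "drive_tool", "arguments": {
  "steps": [
    [0, 50, 0, 0],
    [40, 100, 0, 0],
    [80, 140, 0, 0],
    [80, 140, 0, 0],
    [80, 140, 0, 0],
    [80, 140, 0, 0]
  ]
}}

```text
t: 5.55
position: [0.6398, 0.2591, 0.2495]
tool_rot: [0.707, 0.707, -0.001, -0.0]
ft_force: [0.4, -1.2, -0.4]
width: 0.0514
gripper_force: 0.0
```

```bash
python3 look.py w3 rack seat_broad seat_slim vase pigment_jar
python3 -c "
import cv2,numpy as np
a=cv2.imread('pics/w2.png');b=cv2.imread('pics/w3.png')
cv2.imwrite('pics/w23.png',cv2.resize(np.vstack([a,b]),(480,600)))"
```

```text
rack [(array([198., 154.]), 0.58), (array([138., 153.]), 0.29)]
seat_broad [(array([137., 150.]), 0.67)]
seat_slim [(array([220., 181.]), 0.95)]
vase []
pigment_jar [(array([336., 192.]), 0.95)]
5.85 [0.6397 0.2593 0.251 ]
```

View pics/w23.png

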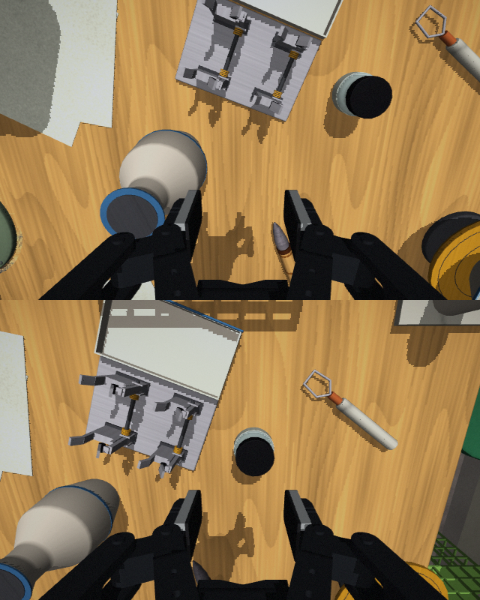

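View pics/w1.png

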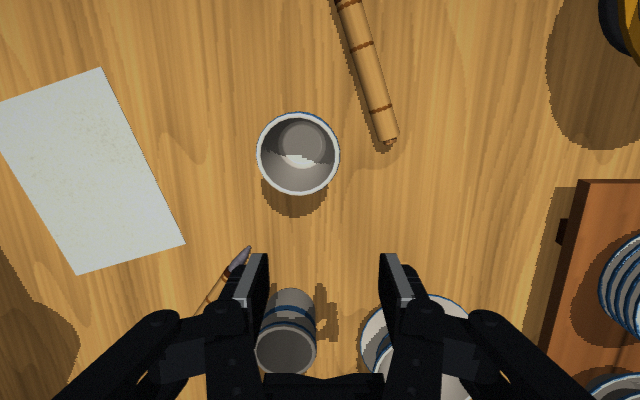

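The wrist pictures show the rack clearly. In w2 its plate's near corners are at about (235,107) and (387,163). In w3 the right near corner is at about (267,227). I'll enlarge both for exact points.

Run:
```python
from h import *
a=cv2.imread('pics/w2.png')[0:170,220:460];b=cv2.imread('pics/w3.png')[0:250,95:335]
print(a.shape,b.shape)
im=np.zeros((590,800,3),np.uint8)
a=cv2.resize(a,None,fx=1.65,fy=1.65,interpolation=cv2.INTER_CUBIC);b=cv2.resize(b,None,fx=1.65*1.0,fy=1.65,interpolation=cv2.INTER_CUBIC)
im[:a.shape[0],:a.shape[1]]=a; im[:b.shape[0],400:400+b.shape[1]]=b
cv2.imwrite('pics/crop.png',im[:420])
```

```text
(170, 240, 3) (250, 240, 3)
```

View pics/crop.png

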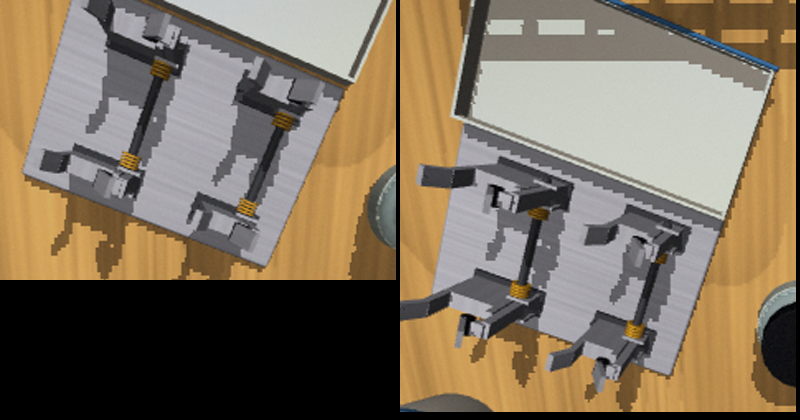

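```bash
cat > rackfit.py <<'E'
from h import *
import pickle
from scipy.optimize import least_squares
np.set_printoptions(precision=4,suppress=True)
W={k:pickle.load(open(k+'.pkl','rb')) for k in('w2','w3')}
obs=[('w2',(-.085,-.059,.008),(234.5,106)),('w2',(.085,-.059,.008),(381,162.4)),('w3',(.085,-.059,.008),(258.6,228.5))]
so=[('w2',(-.04,0,.06),W['w2'][2]['seat_broad'][0][0]),('w3',(-.04,0,.06),W['w3'][2]['seat_broad'][0][0]),('w3',(.04,0,.06),W['w3'][2]['seat_slim'][0][0])]
def wp(p,q): c,s=np.cos(p[2]),np.sin(p[2]); return np.array([p[0]+c*q[0]-s*q[1],p[1]+s*q[0]+c*q[1],q[2]])
def fit(O):
    f=lambda p:np.concatenate([proj(W[w][0],W[w][1],wp(p,q))-np.array(u) for w,q,u in O])
    r=least_squares(f,[.507,.265,-.35]); return r.x,f(r.x)
for n,O in (('corners',obs),('seats',so),('all',obs+so)): print(n,*fit(O))
print('tri broad',tri([ray(*W[w][:2],W[w][2]['seat_broad'][0][0]) for w in W]))
print('tri corner',tri([ray(*W['w2'][:2],obs[1][2]),ray(*W['w3'][:2],obs[2][2])]))
p=fit(obs+so)[0]
print('seats',wp(p,(-.04,0,.06)),wp(p,(.04,0,.06)))
print('vase,jar',[ (n,atz(*W['w3'][:2],W['w3'][2][n][0][0],0)) for n in ('pigment_jar',)],atz(*W['w2'][:2],W['w2'][2]['vase'][0][0],0),wp(p,(-.055,-.165,0)))
E
python3 rackfit.py
```

```text
corners [ 0.5063  0.2677 -0.3635] [-1.5426 -0.4437  1.0563  0.4371  0.6088  0.249 ]
seats [ 0.5037  0.2689 -0.3751] [ 0.1208 -1.1146  0.0946  1.3792 -0.2287 -0.0701]
all [ 0.5047  0.2686 -0.3566] [-2.9997 -0.7045  0.1385 -0.7757 -0.3888 -0.8158  0.9127  0.0325  0.9622
  2.3516  0.9538 -0.5454]
tri broad (array([0.4657, 0.2836, 0.0574]), [np.float64(0.0008861844200831637), np.float64(0.0008861844200830941)])
tri corner (array([0.5639, 0.1825, 0.0072]), [np.float64(0.0001885287762139983), np.float64(0.0001885287762140112)])
seats [0.4672 0.2826 0.06  ] [0.5421 0.2547 0.06  ]
vase,jar [('pigment_jar', array([0.6544, 0.2249, 0.    ]))] [0.4045 0.1357 0.    ] [0.3955 0.1332 0.    ]
```

Emit:
{"name": "drive_tool", "arguments": {
  "steps": [
    [-50, -10, 0, 0.1],
    [-100, -20, 0, 0.2],
    [-150, -30, 0, 0.35],
    [-200, -40, 0, 0.35],
    [-250, -45, 0, 0.35],
    [-300, -45, 0, 0.35],
    [-350, -45, 0, 0.35],
    [-350, -45, 0, 0.35],
    [-350, -45, 0, 0.35],
    [-350, -45, 0, 0.35]
  ]
}}

```text
t: 6.85
position: [0.5948, -0.0891, 0.2505]
tool_rot: [0.819, 0.573, 0.0, -0.0]
ft_force: [-0.2, 0.7, 1.0]
width: 0.0513
gripper_force: 0.0
```

```bash
python3 look.py w4 brush_broad brush_broad_root brush_broad_tip cup; python3 -c "
from h import *;print(R.from_quat(robot.state()['tool_rot']).as_matrix().round(3))"
```

```text
brush_broad [(array([322., 172.]), 0.83)]
brush_broad_root [(array([281., 125.]), 0.57)]
brush_broad_tip [(array([248.,  87.]), 0.74)]
cup [(array([293., 250.]), 0.68)]
mask brush_broad 0.8 3619
7.15 [ 0.5951 -0.0887  0.2503]
[[ 0.341  0.94  -0.   ]
 [ 0.94  -0.341  0.   ]
 [ 0.    -0.    -1.   ]]
```

View pics/w4.png

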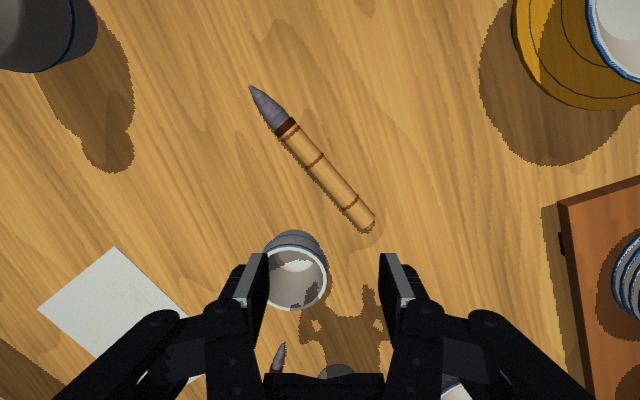

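The broad brush runs from its tip at (250,87) to its tail at (368,228), and the cup is at (293,268). A positive turn goes clockwise seen from above. Now I'll work out the brush's axis.

```bash
cat > brush.py <<'E'
# usage: brush.py name tags...  ; fits x,y,yaw of the brush at its axis height, gives move in current tool axes
import sys,pickle
from h import *
np.set_printoptions(precision=4,suppress=True)
name,tags=sys.argv[1],sys.argv[2:]
r,tail,tip=(.012,.080,.115) if 'broad' in name else (.008,.085,.105)
P={}
for t in tags:
    K,T,o,M=pickle.load(open(t+'.pkl','rb'))
    for n in (name,name+'_root',name+'_tip'):
        if o.get(n): P.setdefault(n,[]).append(ray(K,T,o[n][0][0])); print(t,n,atz(K,T,o[n][0][0],r))
    if name in M:
        ys,xs=np.nonzero(M[name]); g=np.array([atz(K,T,(x,y),r)[:2] for x,y in zip(xs,ys)])
        c=g.mean(0); u=np.linalg.svd(g-c,full_matrices=False)[2][0]; s=(g-c)@u
        e=[c+u*s.min(),c+u*s.max()]
        ptip=atz(K,T,o[name+'_tip'][0][0],r)[:2] if o.get(name+'_tip') else e[1]
        if np.linalg.norm(e[0]-ptip)<np.linalg.norm(e[1]-ptip): e=e[::-1];u=-u
        a=np.arctan2(u[1],u[0]); print(t,'mask tail',e[0],'tip',e[1],'len',np.ptp(s),'dir',a,'origin from tip',e[1]-u*tip, 'from tail',e[0]+u*tail)
        rot=R.from_quat(robot.state()['tool_rot']).as_matrix(); tx=np.arctan2(rot[1,0],rot[0,0])
        for b in (0,-.005): 
            q=(e[1]-u*(tip-b)+e[0]+u*(tail+b))/2; d=rot.T@(np.array([*q,.022])-robot.state()['position']); print('move to origin+',b,':',d*1000,'turn',tx-a)
for n in P:
    if len(P[n])>1: print('tri',n,*tri(P[n]))
E
python3 brush.py brush_broad w4 w1; cat >> rackfit.py <<'E'
E
```

```text
w4 brush_broad [ 0.5911 -0.0955  0.012 ]
w4 brush_broad_root [ 0.5682 -0.0334  0.012 ]
w4 brush_broad_tip [0.5517 0.0131 0.012 ]
w4 mask tail [ 0.6226 -0.1767] tip [0.5533 0.0133] len 0.2022567864999466 dir 1.920473810319714 origin from tip [ 0.5927 -0.0947] from tail [ 0.5951 -0.1015]
move to origin+ 0 : [ -9.2304   2.1102 228.2853] turn -0.6977608173700962
move to origin+ -0.005 : [-13.0618   5.3227 228.2848] turn -0.6977608173700962
w1 brush_broad [ 0.5921 -0.0969  0.012 ]
w1 brush_broad_tip [ 0.4635 -0.2972  0.012 ]
w1 mask tail [ 0.5709 -0.0366] tip [ 0.6223 -0.1744] len 0.14700907463693957 dir -1.2136969670322375 origin from tip [ 0.5821 -0.0666] from tail [ 0.5989 -0.1116]
move to origin+ 0 : [ -1.9258  -4.1915 228.2862] turn 2.436409959981855
move to origin+ -0.005 : [  1.8816  -7.4324 228.2866] turn 2.436409959981855
tri brush_broad [ 0.5916 -0.0963  0.0104] [np.float64(0.0008319273803811197), np.float64(0.0008319273803813062)]
tri brush_broad_tip [ 0.6279 -0.0235  0.5629] [np.float64(0.03162228393317477), np.float64(0.031622283933174906)]
```

Emit:
{"name": "drive_tool", "arguments": {
  "steps": [
    [-4, 1, 30, -0.14],
    [-9, 1.5, 70, -0.28],
    [-9, 1.5, 110, -0.42],
    [-9, 1.5, 150, -0.56],
    [-9, 1.5, 190, -0.7],
    [-9, 1.5, 215, -0.7],
    [-9, 1.5, 228, -0.7],
    [-9, 1.5, 228, -0.7],
    [-9, 1.5, 228, -0.7]
  ]
}}

```text
t: 8.05
position: [0.5942, -0.099, 0.0233]
tool_rot: [0.573, 0.819, 0.0, 0.001]
ft_force: [-0.0, 0.1, -0.7]
width: 0.0513
gripper_force: 0.0
```

Emit:
{"name": "drive_tool", "arguments": {
  "steps": [
    [0, 0, 0, 0],
    [0, 0, 0, 0],
    [0, 0, 0, 0],
    [0, 0, 0, 0],
    [0, 0, 0, 0],
    [0, 0, 0, 0],
    [0, 0, 0, 0]
  ],
  "fingers": 0.0
}}

```text
t: 8.75
position: [0.5947, -0.0993, 0.0242]
tool_rot: [0.573, 0.819, 0.001, 0.001]
ft_force: [-0.9, 0.6, 6.7]
width: 0.0221
gripper_force: 58.7
```

Emit:
{"name": "drive_tool", "arguments": {
  "steps": [
    [0, 0, -10, 0],
    [0, 0, -30, 0],
    [0, 0, -70, 0],
    [0, 0, -120, 0],
    [0, 0, -170, 0],
    [0, 0, -220, 0],
    [0, 0, -228, 0.0],
    [0, 0, -228, 0],
    [0, 0, -228, 0]
  ]
}}

```text
t: 9.65
position: [0.5925, -0.0987, 0.2494]
tool_rot: [0.573, 0.819, -0.0, -0.001]
ft_force: [-0.3, 0.2, -1.9]
width: 0.022
gripper_force: 58.9
```

```bash
python3 look.py w5 brush_broad brush_broad_root brush_broad_tip | grep -v '^brush_slim'
python3 - <<'E'
from h import *
s=robot.state();print(s['width'],s['gripper_force'],s['ft_force'],s['wrist_torque'])
E
```

```text
brush_broad [(array([320., 262.]), 0.69)]
brush_broad_root [(array([325., 112.]), 0.67)]
brush_broad_tip []
mask brush_broad 0.78 20211
9.9 [ 0.5925 -0.0987  0.2485]
0.021523849006189474 58.92123341560364 [ 0.76757049  0.61789904 -0.02732331] [ 0.0409566  -0.04121093 -0.00443213]
```

View pics/w5.png

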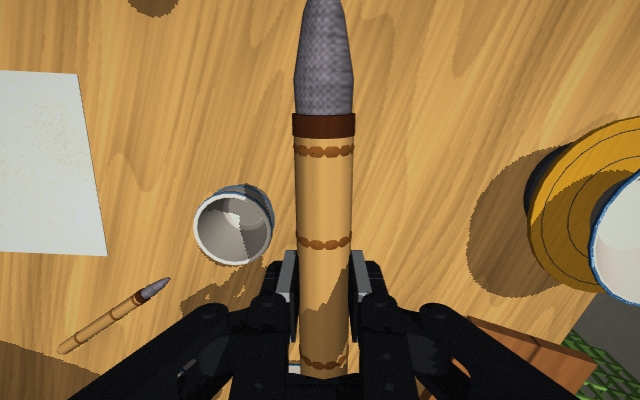

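The broad brush is held straight along the tool, with its axis at column 322 and its head beginning at row 112. Its width puts it about 11 mm below the TCP. That places the brush's origin about 7 mm towards the head from the TCP. Next I'll turn to the rack's heading and take two more looks at the rack.

Emit:
{"name": "drive_tool", "arguments": {
  "steps": [
    [40, 15, 0, 0.14],
    [80, 30, 0, 0.28],
    [120, 45, 0, 0.42],
    [165, 62, 0, 0.56],
    [210, 80, 0, 0.7],
    [250, 100, 0, 0.706],
    [288, 113, 0, 0.706],
    [288, 113, 0, 0.706],
    [288, 113, 0, 0.706],
    [288, 113, 0, 0.706]
  ]
}}

```text
t: 10.9
position: [0.6005, 0.2094, 0.2496]
tool_rot: [0.821, 0.57, -0.001, -0.0]
ft_force: [0.3, 0.1, -0.7]
width: 0.0218
gripper_force: 58.9
```

```bash
python3 look.py w6 rack seat_broad seat_slim
```

```text
rack [(array([221., 142.]), 0.74)]
seat_broad [(array([160., 155.]), 0.74)]
seat_slim [(array([250., 154.]), 0.82)]
11.1 [0.6009 0.209  0.2503]
```

Emit:
{"name": "drive_tool", "arguments": {
  "steps": [
    [30, -40, 0, 0],
    [60, -80, 0, 0],
    [70, -130, 0, 0],
    [70, -180, 0, 0],
    [70, -200, 0, 0],
    [70, -200, 0, 0],
    [70, -200, 0, 0],
    [70, -200, 0, 0]
  ]
}}

```text
t: 11.9
position: [0.439, 0.3451, 0.2505]
tool_rot: [0.822, 0.57, 0.001, 0.0]
ft_force: [0.4, -0.6, -0.8]
width: 0.0217
gripper_force: 59.1
```

```bash
python3 look.py w7 rack seat_broad seat_slim
python3 - <<'E'
from h import *
f=robot.grab_frame('wrist');print(f['cx'],np.array(f['T_tool_cam']))
a=cv2.imread('pics/w6.png');b=cv2.imread('pics/w7.png')
im=np.hstack([a[0:300,60:460],b[0:300,240:640]]); cv2.imwrite('pics/w67.png',im)
E
```

```text
rack [(array([450., 225.]), 0.64), (array([398., 204.]), 0.57)]
seat_broad [(array([370., 222.]), 0.78)]
seat_slim [(array([451., 223.]), 0.91), (array([532., 194.]), 0.73)]
12.1 [0.4386 0.3451 0.2501]
323.36340650553143 [[ 2.74229002e-05 -9.48690744e-01 -3.16205426e-01  8.14260890e-02]
 [ 9.99999848e-01 -1.47924077e-04  5.30532007e-04  3.32885422e-04]
 [-5.50085200e-04 -3.16205392e-01  9.48690596e-01 -1.23704874e-01]
 [ 0.00000000e+00  0.00000000e+00  0.00000000e+00  1.00000000e+00]]
```

View pics/w67.png

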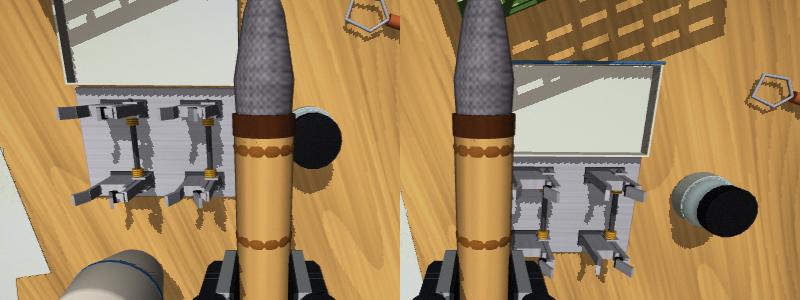

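Both views show the rack's edges parallel to the brush, so the heading is right. In w6 the near-left plate corner is at about (143,195), and in w7 the near-right one is at about (472,252).

```bash
cat > rf2.py <<'E'
exec(open('rackfit.py').read().split("for n,O in")[0])
W.update({k:pickle.load(open(k+'.pkl','rb')) for k in('w6','w7')})
obs+=[('w6',(-.085,-.059,.008),(143,196)),('w7',(.085,-.059,.008),(472,252))]
so=[(w,(-.04 if 'b' in n else .04,0,.06),W[w][2][n][0][0]) for w in W for n in('seat_broad','seat_slim') if W[w][2][n]]
for n,O in (('corners',obs),('seats',so),('all',obs+so)):
    p,r=fit(O); print(n,p,r.round(1)); print('   seats',wp(p,(-.04,0,.06)),wp(p,(.04,0,.06)))
for n in('seat_broad','seat_slim'): print('tri',n,tri([ray(*W[w][:2],W[w][2][n][0][0]) for w in W if W[w][2][n]]))
s=robot.state(); rot=R.from_quat(s['tool_rot']).as_matrix(); tx=np.arctan2(rot[1,0],rot[0,0])
for q in((-.042,0,.15),(-.042,0,.072),(.038,0,.15)): print(q,rot.T@(wp(p,q)-s['position'])*1000,'turn',tx-(p[2]+np.pi/2))
E
python3 rf2.py
```

```text
corners [ 0.5055  0.2687 -0.3636] [-2.4 -1.5  0.4 -0.5 -0.1 -0.6  7.9 -0.4 -5.   0.5]
   seats [0.4682 0.283  0.06  ] [0.5429 0.2545 0.06  ]
seats [ 0.5044  0.2688 -0.3646] [ 0.7 -0.5  0.7  1.9  0.6 -0.4  1.2 -1.9 -3.4 -0.4  0.7  1.1 -1.   1.1]
   seats [0.467 0.283 0.06 ] [0.5418 0.2545 0.06  ]
all [ 0.5047  0.2688 -0.3599] [-3.1 -1.2 -0.1 -0.8 -0.6 -0.8  7.5  0.1 -5.4  0.4  1.  -0.3  1.   2.
  1.  -0.6  1.5 -1.8 -3.1 -0.7  1.   1.1 -0.7  0.8]
   seats [0.4673 0.2829 0.06  ] [0.5421 0.2547 0.06  ]
tri seat_broad (array([0.466 , 0.2833, 0.059 ]), [np.float64(0.0006484940356831623), np.float64(0.001353891560617604), np.float64(0.0018433520799360343), np.float64(0.000991756790866187)])
tri seat_slim (array([0.5428, 0.2538, 0.0589]), [np.float64(0.0019420642208169536), np.float64(0.0016392860431815922), np.float64(0.0009744939802834567)])
(-0.042, 0, 0.15) [-48.1706  46.8398 100.0343] turn 0.002557846950133502
(-0.042, 0, 0.072) [-48.1519  46.8526 178.0343] turn 0.002557846950133502
(0.038, 0, 0.15) [-48.3753 126.8396 100.0212] turn 0.002557846950133502
```

Emit:
{"name": "drive_tool", "arguments": {
  "steps": [
    [-48, 47, 0, 0],
    [-48, 47, 20, 0],
    [-48, 47, 60, 0],
    [-48, 47, 100, 0],
    [-48, 47, 110, 0],
    [-48, 47, 110, 0],
    [-48, 47, 110, 0]
  ]
}}

```text
t: 12.85
position: [0.4661, 0.2848, 0.1417]
tool_rot: [0.821, 0.571, 0.001, 0.0]
ft_force: [0.6, 0.2, -1.8]
width: 0.0218
gripper_force: 59.1
```

Run:
```python
from h import *
a=[]
for c,(x,y) in (('wrist',(120,0)),('side',(180,80)),('scene',(330,120))):
    fr,K,T=cam(c); a.append(fr[y:y+400,x:x+400] if c=='wrist' else cv2.resize(fr[y:y+130,x:x+200],(400,260),interpolation=cv2.INTER_CUBIC))
im=np.hstack([a[0],np.vstack([a[1],a[2]])[:400] if 0 else cv2.resize(np.vstack([a[1],a[2]]),(400,400))])
cv2.imwrite('pics/c8.png',im); print(robot.state()['position'],robot.state()['ft_force'])
```

```text
[0.46634333 0.28503144 0.14225787] [ 0.05524284  0.4293831  -0.88305644]
```

View pics/c8.png

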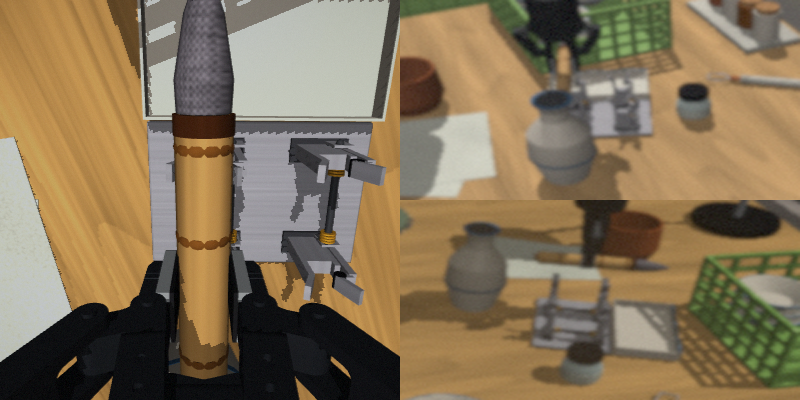

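The brush hangs over the wide place: its axis is at column 205 of the crop, with the wide forks hidden under it. The measured TCP is 1.6 mm to the tine side of the seat, as intended. I'll press down in stages.

Emit:
{"name": "drive_tool", "arguments": {
  "steps": [
    [0, 0, 20, 0],
    [0, 0, 30, 0],
    [0, 0, 36, 0],
    [0, 0, 42, 0],
    [0, 0, 48, 0],
    [0, 0, 52, 0],
    [0, 0, 52, 0]
  ]
}}

```text
t: 13.7
position: [0.4652, 0.2848, 0.0892]
tool_rot: [0.821, 0.571, 0.001, -0.0]
ft_force: [-2.4, 1.0, 4.9]
width: 0.0216
gripper_force: 59.8
```

Emit:
{"name": "drive_tool", "arguments": {
  "steps": [
    [0, 0, 5, 0],
    [0, 0, 10, 0],
    [0, 0, 14, 0],
    [0, 0, 17, 0],
    [0, 0, 19, 0],
    [0, 0, 19, 0]
  ]
}}

```text
t: 14.3
position: [0.4676, 0.2852, 0.072]
tool_rot: [0.821, 0.571, 0.003, 0.001]
ft_force: [-1.4, -1.0, 15.8]
width: 0.0219
gripper_force: 61.1
```

Emit:
{"name": "drive_tool", "arguments": {
  "steps": [
    [0, 0, 2, 0],
    [0, 0, 4, 0],
    [0, 0, 4, 0],
    [0, 0, 4, 0]
  ]
}}

```text
t: 14.7
position: [0.4676, 0.2853, 0.0716]
tool_rot: [0.821, 0.571, 0.004, 0.001]
ft_force: [-10.1, -5.2, 46.9]
width: 0.0218
gripper_force: 64.5
```

It's stiff at the bottom, so the handle is on the seat. I'll ease off, let go and look.

Emit:
{"name": "drive_tool", "arguments": {
  "steps": [
    [0, 0, -3, 0],
    [0, 0, -3.5, 0],
    [0, 0, -3.5, 0]
  ]
}}

```text
t: 15.0
position: [0.4676, 0.2852, 0.072]
tool_rot: [0.821, 0.571, 0.003, 0.001]
ft_force: [-1.9, -1.5, 18.9]
width: 0.022
gripper_force: 61.0
```

Emit:
{"name": "drive_tool", "arguments": {
  "steps": [
    [0, 0, 0, 0],
    [0, 0, 0, 0],
    [0, 0, 0, 0],
    [0, 0, 0, 0],
    [0, 0, -20, 0],
    [0, 0, -60, 0],
    [0, 0, -110, 0],
    [0, 0, -160, 0],
    [0, 0, -178, 0],
    [0, 0, -178, 0]
  ],
  "fingers": 0.55
}}

```text
t: 16.0
position: [0.4668, 0.2852, 0.2502]
tool_rot: [0.821, 0.571, 0.003, 0.001]
ft_force: [-0.3, 0.5, -1.1]
width: 0.0471
gripper_force: 0.0
```

Emit:
{"name": "drive_tool", "arguments": {
  "steps": [
    [-30, 40, 0, 0],
    [-50, 80, 0, 0],
    [-50, 120, 0, 0],
    [-50, 120, 0, 0],
    [-50, 120, 0, 0]
  ]
}}

```text
t: 16.5
position: [0.5595, 0.1949, 0.2445]
tool_rot: [0.822, 0.57, -0.002, -0.001]
ft_force: [-0.6, 0.3, -0.5]
width: 0.0468
gripper_force: 0.0
```

```bash
python3 look.py w9 rack brush_broad brush_broad_root brush_broad_tip seat_slim seat_broad; python3 -c "
import cv2
a=cv2.imread('pics/w9.png');cv2.imwrite('pics/w9c.png',cv2.resize(a[0:300,40:400],None,fx=1.9,fy=1.9,interpolation=cv2.INTER_CUBIC))"
```

```text
rack [(array([251., 116.]), 0.65)]
brush_broad [(array([191., 113.]), 0.95)]
brush_broad_root [(array([181.,  32.]), 0.93)]
brush_broad_tip [(array([188., 114.]), 0.49)]
seat_slim [(array([282., 121.]), 0.86)]
seat_broad []
mask brush_broad 0.78 5432
16.9 [0.5595 0.1962 0.247 ]
```

View pics/w9c.png

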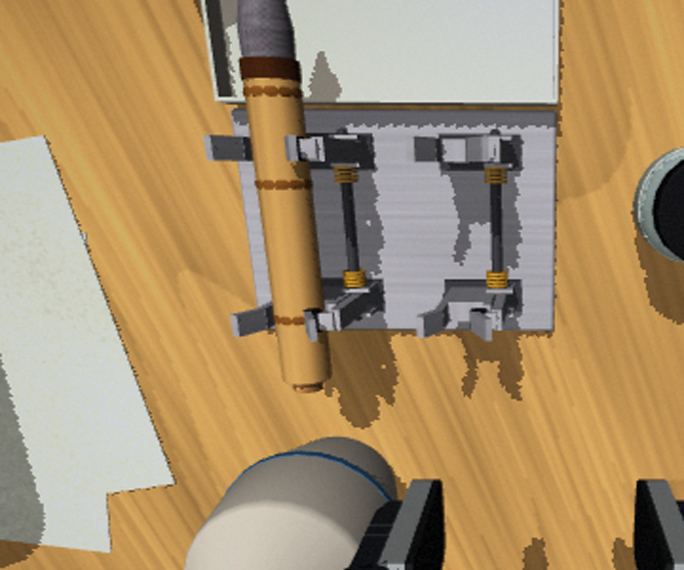

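That picture, my tenth, shows the broad handle in both wide forks with both black noses closed over it, at about (310,150) and (315,322) in the crop. The head is over the tray. From here I'll check by the numbers alone. Next is the slim brush.

Emit:
{"name": "drive_tool", "arguments": {
  "steps": [
    [-50, 8, 0, 0],
    [-100, 16, 0, 0],
    [-150, 24, 0, 0],
    [-200, 32, 0, 0],
    [-250, 40, 0, 0],
    [-300, 48, 0, 0],
    [-350, 56, 0, 0],
    [-400, 64, 0, 0.1],
    [-450, 72, 0, 0.2],
    [-490, 80, 0, 0.24]
  ]
}}

```text
t: 17.9
position: [0.4635, -0.2934, 0.2472]
tool_rot: [0.884, 0.467, 0.0, 0.0]
ft_force: [1.0, -0.3, -0.7]
width: 0.047
gripper_force: 0.0
```

Emit:
{"name": "drive_tool", "arguments": {
  "steps": [
    [-20, 10, 0, 0],
    [-20, 10, 0, 0],
    [-20, 10, 0, 0]
  ],
  "fingers": 0.5
}}

```text
t: 18.2
position: [0.4611, -0.3134, 0.2467]
tool_rot: [0.884, 0.468, 0.0, -0.0]
ft_force: [-0.6, 0.1, -0.8]
width: 0.0425
gripper_force: 0.0
```

```bash
python3 look.py w10 brush_slim brush_slim_root brush_slim_tip tumbler; python3 brush.py brush_slim w10 w1; sed -i "s/'w6','w7')})/'w6','w7','w9')})/" rf2.py
python3 - <<'E'
from h import *
import pickle
K,T,o,M=pickle.load(open('w9.pkl','rb'))
c,s=np.cos(-.362),np.sin(-.362)
for n in('brush_broad','brush_broad_root'):
    d=atz(K,T,o[n][0][0],.06)[:2]-[.5047,.2688]; print(n,'rack',c*d[0]+s*d[1],-s*d[0]+c*d[1])
E
```

```text
brush_slim [(array([315., 242.]), 0.67)]
brush_slim_root [(array([316., 188.]), 0.76), (array([317., 151.]), 0.3)]
brush_slim_tip [(array([315., 152.]), 0.94)]
tumbler [(array([391., 193.]), 0.72)]
mask brush_slim 0.71 2044
18.5 [ 0.4617 -0.3126  0.2469]
w10 brush_slim [ 0.4018 -0.384   0.008 ]
w10 brush_slim_root [ 0.4403 -0.3298  0.008 ]
w10 brush_slim_tip [ 0.4627 -0.2965  0.008 ]
w10 mask tail [ 0.347  -0.4596] tip [ 0.4625 -0.2977] len 0.19883677938925448 dir 0.9512516644459452 origin from tip [ 0.4015 -0.3832] from tail [ 0.3964 -0.3904]
move to origin+ 0 : [-96.6313 -10.4136 224.9297] turn 0.025375134198054927
move to origin+ -0.005 : [-101.6297  -10.5405  224.9293] turn 0.025375134198054927
w1 brush_slim [ 0.4081 -0.3887  0.008 ]
w1 brush_slim_root [ 0.4351 -0.3303  0.008 ]
w1 brush_slim_tip [ 0.4619 -0.2987  0.008 ]
w1 mask tail [ 0.3883 -0.3947] tip [ 0.4613 -0.298 ] len 0.1211620122246585 dir 0.9235992979704637 origin from tip [ 0.398  -0.3818] from tail [ 0.4395 -0.3269]
move to origin+ 0 : [-58.6405 -12.1681 224.9331] turn 0.053027500673536454
move to origin+ -0.005 : [-63.6335 -12.4331 224.9326] turn 0.053027500673536454
tri brush_slim [ 0.4083 -0.3809  0.018 ] [np.float64(0.0036118879264874846), np.float64(0.003611887926487397)]
tri brush_slim_root [ 0.4391 -0.3278  0.0134] [np.float64(0.002358206214215984), np.float64(0.0023582062142159985)]
tri brush_slim_tip [ 0.4634 -0.2957  0.0143] [np.float64(1.4991167197481072e-05), np.float64(1.4991167197499248e-05)]
brush_broad rack -0.03979134977479839 0.00879675477935057
brush_broad_root rack -0.040846143047725526 0.07377907159725179
```

Emit:
{"name": "drive_tool", "arguments": {
  "steps": [
    [-40, -5, 10, 0.025],
    [-80, -9, 40, 0.025],
    [-95, -10.5, 85, 0.025],
    [-95, -10.5, 130, 0.025],
    [-95, -10.5, 175, 0.025],
    [-95, -10.5, 205, 0.025],
    [-95, -10.5, 218, 0.025],
    [-95, -10.5, 224.5, 0.025],
    [-95, -10.5, 224.5, 0.025],
    [-95, -10.5, 224.5, 0.025]
  ]
}}

```text
t: 19.5
position: [0.4003, -0.3874, 0.0238]
tool_rot: [0.889, 0.457, 0.0, 0.001]
ft_force: [-0.1, 0.1, 0.4]
width: 0.0424
gripper_force: 0.0
```

Emit:
{"name": "drive_tool", "arguments": {
  "steps": [
    [0, 0, 0, 0],
    [0, 0, 0, 0],
    [0, 0, 0, 0],
    [0, 0, 0, 0],
    [0, 0, 0, 0],
    [0, 0, 0, 0],
    [0, 0, 0, 0]
  ],
  "fingers": 0.0
}}

```text
t: 20.2
position: [0.3999, -0.3872, 0.0238]
tool_rot: [0.889, 0.457, 0.0, 0.001]
ft_force: [-0.7, 1.0, 6.5]
width: 0.013
gripper_force: 58.5
```

Emit:
{"name": "drive_tool", "arguments": {
  "steps": [
    [0, 0, -10, 0],
    [0, 0, -30, 0],
    [0, 0, -70, 0],
    [0, 0, -120, 0],
    [0, 0, -170, 0],
    [0, 0, -220, 0],
    [0, 0, -226, 0],
    [0, 0, -226, 0]
  ]
}}

```text
t: 21.0
position: [0.4, -0.3874, 0.2511]
tool_rot: [0.889, 0.457, 0.001, 0.003]
ft_force: [-0.8, 0.5, -0.7]
width: 0.0132
gripper_force: 58.7
```

```bash
python3 look.py w11 brush_slim brush_slim_root brush_slim_tip
cat > hand.py <<'E'
from h import *
import pickle,sys
K,T,o,M=pickle.load(open(sys.argv[1]+'.pkl','rb')); m=M['brush_slim']
C=np.array([[0,-.94869,-.31621,.0814],[1,0,0,.0003],[0,-.31621,.94869,-.1237],[0,0,0,1]])
for y in (40,80,120,140,160,180,200,220,240,260,280,300):
    x=np.nonzero(m[y])[0]
    if len(x): 
        w=np.ptp(x)+1; dep=K[0,0]*.016/w; P=C@[ (x.mean()-K[0,2])/K[0,0]*dep,(y-K[1,2])/K[1,1]*dep,dep,1]
        print(y,x.min(),x.max(),w,'tool mm',P[:3]*1000)
fr=cv2.imread(f'pics/{sys.argv[1]}.png')
for y in range(20,200,8): print(y,fr[y,300:345:9].astype(int).tolist())
s=robot.state(); print(s['width'],s['gripper_force'],s['position'])
E
python3 hand.py w11
```

```text
brush_slim [(array([325., 263.]), 0.94)]
brush_slim_root [(array([322., 118.]), 0.61)]
brush_slim_tip [(array([324.,   6.]), 0.82)]
21.25 [ 0.3985 -0.3855  0.2463]Traceback (most recent call last):
  File "hand.py", line 3, in <module>
    K,T,o,M=pickle.load(open(sys.argv[1]+'.pkl','rb')); m=M['brush_slim']
                                                          ~^^^^^^^^^^^^^^
KeyError: 'brush_slim'
```

```bash
sed -i "s/(.038,0,.15)): print/(.038,0,.25),(.038,0,.15)): print/" rf2.py; python3 rf2.py | grep -v '^corners'
```

```text
seats [0.4682 0.283  0.06  ] [0.5429 0.2545 0.06  ]
seats [ 0.5046  0.269  -0.3568] [ 0.9 -0.5  0.9  1.9  0.9 -0.9  1.4 -1.9 -3.3 -1.1  0.8  1.1 -0.8  0.5
 -0.8  1.7]
   seats [0.4671 0.283  0.06  ] [0.5421 0.2551 0.06  ]
all [ 0.5048  0.269  -0.3585] [-3.  -1.2  0.1 -1.  -0.4 -1.   7.5  0.  -5.3  0.2  1.1 -0.5  1.1  1.9
  1.1 -0.8  1.6 -2.  -3.1 -1.   1.   1.  -0.6  0.6 -0.6  1.8]
   seats [0.4673 0.283  0.06  ] [0.5423 0.2549 0.06  ]
tri seat_broad (array([0.466 , 0.2833, 0.059 ]), [np.float64(0.0006484940356831623), np.float64(0.001353891560617604), np.float64(0.0018433520799360343), np.float64(0.000991756790866187)])
tri seat_slim (array([0.5431, 0.2547, 0.0602]), [np.float64(0.0018246634454188123), np.float64(0.00221633934375309), np.float64(0.0006360239561233504), np.float64(0.0015023527098365424)])
(-0.042, 0, 0.15) [ 583.1462 -334.6311   98.1266] turn -0.26253535183404075
(-0.042, 0, 0.072) [ 583.0673 -334.3521  176.1261] turn -0.26253535183404075
(0.038, 0, 0.25) [ 604.0096 -257.7303   -2.128 ] turn -0.26253535183404075
(0.038, 0, 0.15) [ 603.9086 -257.3727   97.8713] turn -0.26253535183404075
```

Emit:
{"name": "drive_tool", "arguments": {
  "steps": [
    [45, -19, 0, 0],
    [90, -38, 0, 0],
    [135, -57, 0, 0],
    [180, -76, 0, -0.05],
    [225, -95, 0, -0.15],
    [270, -114, 0, -0.262],
    [315, -133, 0, -0.262],
    [360, -152, 0, -0.262],
    [405, -171, 0, -0.262],
    [450, -190, 0, -0.262]
  ]
}}

```text
t: 22.25
position: [0.506, 0.0921, 0.247]
tool_rot: [0.822, 0.57, -0.001, -0.001]
ft_force: [1.0, -1.4, -0.7]
width: 0.0135
gripper_force: 58.8
```

```bash
python3 rf2.py | tail -2
```

```text
(0.038, 0, 0.25) [165.2347 -25.2451  -3.124 ] turn -0.00043663834045859495
(0.038, 0, 0.15) [165.3371 -25.0372  96.8757] turn -0.00043663834045859495
```

Emit:
{"name": "drive_tool", "arguments": {
  "steps": [
    [45, -7, 0, 0],
    [90, -14, 0, 0],
    [135, -21, 0, 0],
    [165, -25, 0, 0],
    [165, -25, 40, 0],
    [165, -25, 80, 0],
    [165, -25, 97, 0],
    [165, -25, 97, 0],
    [165, -25, 97, 0],
    [165, -25, 97, 0]
  ]
}}

```text
t: 23.25
position: [0.5421, 0.2535, 0.1524]
tool_rot: [0.822, 0.569, 0.001, 0.0]
ft_force: [0.3, 0.6, 0.4]
width: 0.0136
gripper_force: 58.7
```

```bash
sed -i 's/^exec/#/;1i exec(open("rackfit.py").read().split("for n,O in")[0])' rf2.py; python3 rf2.py | tail -1; python3 look.py w12 brush_slim brush_slim_root brush_slim_tip rack | tail -4
```

```text
(0.038, 0, 0.15) [ 1.4146 -2.3147  2.3962] turn -0.0006581037649073807
brush_slim_tip [(array([323.,   7.]), 0.87)]
rack [(array([274., 186.]), 0.95), (array([326., 264.]), 0.41)]
mask brush_slim 0.56 12049
23.55 [0.5416 0.2534 0.1521]
```

Emit:
{"name": "drive_tool", "arguments": {
  "steps": [
    [1, -2, 10, 0],
    [1, -2, 25, 0],
    [1, -2, 35, 0],
    [1, -2, 41, 0],
    [1, -2, 47, 0],
    [1, -2, 53, 0],
    [1, -2, 57, 0],
    [1, -2, 57, 0]
  ]
}}

```text
t: 24.35
position: [0.5393, 0.2549, 0.0937]
tool_rot: [0.822, 0.569, -0.0, -0.0]
ft_force: [-0.7, 0.3, 0.1]
width: 0.0136
gripper_force: 58.7
```

Emit:
{"name": "drive_tool", "arguments": {
  "steps": [
    [0, 0, 5, 0],
    [0, 0, 10, 0],
    [0, 0, 14, 0],
    [0, 0, 17, 0],
    [0, 0, 19, 0],
    [0, 0, 19, 0]
  ]
}}

```text
t: 24.95
position: [0.5416, 0.2554, 0.0763]
tool_rot: [0.822, 0.569, 0.002, 0.001]
ft_force: [3.7, 0.8, 1.4]
width: 0.0132
gripper_force: 59.0
```

Emit:
{"name": "drive_tool", "arguments": {
  "steps": [
    [0, 0, 1, 0],
    [0, 0, 2, 0],
    [0, 0, 3, 0],
    [0, 0, 3, 0],
    [0, 0, 3, 0]
  ]
}}

```text
t: 25.45
position: [0.5416, 0.2554, 0.0755]
tool_rot: [0.822, 0.569, 0.002, 0.001]
ft_force: [-1.8, -1.2, 19.4]
width: 0.0134
gripper_force: 60.9
```

Emit:
{"name": "drive_tool", "arguments": {
  "steps": [
    [0, 0, 2, 0],
    [0, 0, 2, 0],
    [0, 0, -1, 0],
    [0, 0, -2, 0],
    [0, 0, -2, 0]
  ]
}}

```text
t: 25.95
position: [0.5416, 0.2554, 0.0757]
tool_rot: [0.822, 0.569, 0.002, 0.001]
ft_force: [3.1, 0.7, 11.0]
width: 0.0129
gripper_force: 59.8
```

Emit:
{"name": "drive_tool", "arguments": {
  "steps": [
    [0, 0, 0, 0],
    [0, 0, 0, 0],
    [0, 0, 0, 0],
    [0, 0, 0, 0],
    [0, 0, -20, 0],
    [0, 0, -60, 0],
    [0, 0, -110, 0],
    [0, 0, -160, 0],
    [0, 0, -175, 0],
    [0, 0, -175, 0]
  ],
  "fingers": 0.45
}}

```text
t: 26.95
position: [0.5411, 0.2556, 0.2524]
tool_rot: [0.822, 0.57, 0.003, 0.001]
ft_force: [-0.7, -0.9, -0.1]
width: 0.038
gripper_force: 0.0
```

Emit:
{"name": "drive_tool", "arguments": {
  "steps": [
    [-40, 20, 0, 0],
    [-70, 50, 0, 0],
    [-70, 80, 0, 0],
    [-70, 80, 0, 0],
    [-70, 80, 0, 0]
  ]
}}

```text
t: 27.45
position: [0.589, 0.1608, 0.2469]
tool_rot: [0.822, 0.569, -0.002, -0.001]
ft_force: [-0.5, -0.2, 0.1]
width: 0.0384
gripper_force: 0.0
```

```bash
python3 look.py w13 brush_slim brush_slim_root brush_slim_tip brush_broad brush_broad_root
cat > chk.py <<'E'
from h import *
import pickle,sys
c,s=np.cos(-.3585),np.sin(-.3585)
ra=lambda P:np.array([c*(P[0]-.5048)+s*(P[1]-.269),-s*(P[0]-.5048)+c*(P[1]-.269)]).round(4)
L={}
for t in sys.argv[1:]:
    K,T,o,M=pickle.load(open(t+'.pkl','rb'))
    for n in o:
        if 'brush' in n and o[n]: print(t,n,ra(atz(K,T,o[n][0][0],.06))); L.setdefault(n,[]).append(ray(K,T,o[n][0][0]))
    for n in M:
        yy,xx=np.nonzero(M[n]); g=np.array([ra(atz(K,T,(x,y),.06)) for x,y in zip(xx,yy)]); print(t,n,'mask y',g[:,1].min(),g[:,1].max(),[(round(y,2),g[abs(g[:,1]-y)<.003,0].min(),g[abs(g[:,1]-y)<.003,0].max()) for y in (-.06,-.02,0,.02,.06)])
for n in L:
    if len(L[n])>1: p,e=tri(L[n]); print('tri',n,ra(p),p[2].round(4),np.round(e,4))
E
python3 chk.py w13
```

```text
brush_slim [(array([238.,  92.]), 0.61)]
brush_slim_root [(array([228.,   8.]), 0.71)]
brush_slim_tip []
brush_broad [(array([143.,  89.]), 0.74)]
brush_broad_root [(array([131.,   3.]), 0.66)]
mask brush_slim 0.71 3378
mask brush_broad 0.86 5226
27.85 [0.5896 0.1619 0.2494]
w13 brush_slim [0.0423 0.005 ]
w13 brush_slim_root [0.0389 0.07  ]
w13 brush_broad [-0.0403  0.008 ]
w13 brush_broad_root [-0.0395  0.0739]
w13 brush_slim mask y -0.0886 0.0759 [(-0.06, np.float64(0.0319), np.float64(0.0479)), (-0.02, np.float64(0.0317), np.float64(0.0479)), (0, np.float64(0.0322), np.float64(0.048)), (0.02, np.float64(0.032), np.float64(0.0476)), (0.06, np.float64(0.0311), np.float64(0.0484))]
w13 brush_broad mask y -0.0785 0.0761 [(-0.06, np.float64(-0.0534), np.float64(-0.0258)), (-0.02, np.float64(-0.0535), np.float64(-0.0261)), (0, np.float64(-0.0532), np.float64(-0.0272)), (0.02, np.float64(-0.0537), np.float64(-0.0266)), (0.06, np.float64(-0.0539), np.float64(-0.0269))]
```

Emit:
{"name": "drive_tool", "arguments": {
  "steps": [
    [40, 30, 0, 0],
    [80, 40, 0, 0],
    [120, 40, 0, 0],
    [130, 40, 0, 0],
    [130, 40, 0, 0],
    [130, 40, 0, 0],
    [130, 40, 0, 0]
  ]
}}

```text
t: 28.55
position: [0.6727, 0.2677, 0.2497]
tool_rot: [0.822, 0.569, -0.0, 0.0]
ft_force: [-0.5, -1.0, -0.0]
width: 0.0385
gripper_force: 0.0
```

```bash
python3 look.py w14 brush_slim brush_slim_root brush_slim_tip brush_broad brush_broad_root brush_broad_tip vase pigment_jar>/dev/null; python3 chk.py w13 w14 | grep -v '^w13'
python3 - <<'E'
from h import *
import pickle
for t in('w13','w14'):
    K,T,o,M=pickle.load(open(t+'.pkl','rb')); c,s=np.cos(-.3585),np.sin(-.3585)
    for n,x in(('brush_broad',-.04),('brush_slim',.04)):
        m=M.get(n)
        if m is None: continue
        r=.012 if 'br' in n[6:8] and 'broad' in n else .008
        # handle coverage across its width along y: notch where the jaw nose / tine hides it
        out=[]
        for y in np.arange(-.06,.061,.008):
            v=[]
            for dx in np.linspace(-.85*r,.85*r,7):
                q=(.5048+c*(x+dx)-s*y,.269+s*(x+dx)+c*y,.06+np.sqrt(r*r-dx*dx)); u=np.round(proj(K,T,q)).astype(int)
                v.append('1' if 0<=u[0]<640 and 0<=u[1]<400 and m[u[1],u[0]] else '.')
            out.append(f'{y*1000:.0f}:'+''.join(v))
        print(t,n,out)
E
```

```text
w14 brush_slim [0.043  0.0027]
w14 brush_slim_root [0.0411 0.0678]
w14 brush_slim_tip [0.0399 0.1081]
w14 brush_broad [-0.0424  0.0069]
w14 brush_broad_root [-0.0392  0.075 ]
w14 brush_broad_tip [-0.039   0.1236]
w14 brush_slim mask y -0.0889 0.1079 [(-0.06, np.float64(0.0323), np.float64(0.0481)), (-0.02, np.float64(0.0322), np.float64(0.0481)), (0, np.float64(0.0325), np.float64(0.0471)), (0.02, np.float64(0.0328), np.float64(0.0479)), (0.06, np.float64(0.0315), np.float64(0.0486))]
w14 brush_broad mask y -0.0811 0.1229 [(-0.06, np.float64(-0.0544), np.float64(-0.0261)), (-0.02, np.float64(-0.0542), np.float64(-0.0259)), (0, np.float64(-0.0547), np.float64(-0.0259)), (0.02, np.float64(-0.0544), np.float64(-0.0251)), (0.06, np.float64(-0.0551), np.float64(-0.0254))]
tri brush_slim [0.0441 0.0049] 0.0648 [0.0006 0.0006]
tri brush_slim_root [0.0411 0.0689] 0.0637 [0.0013 0.0013]
tri brush_broad [-0.0395  0.0082] 0.0631 [0.0007 0.0007]
tri brush_broad_root [-0.0409  0.0745] 0.0571 [0. 0.]
w13 brush_broad ['-60:1111111', '-52:.111111', '-44:11111..', '-36:.1111..', '-28:1111111', '-20:.
[... 187 characters left out ...]
11111', '-44:11111..', '-36:11111..', '-28:1111111', '-20:1111111', '-12:1111111', '-4:.111111', '4:1111111', '12:1111111', '20:1111111', '28:1111111', '36:11111..', '44:.11111.', '52:.111111', '60:1111111']
w14 brush_broad ['-60:.111111', '-52:1111111', '-44:.1111..', '-36:11111..', '-28:.111111', '-20:1111111', '-12:.111111', '-4:1111111', '4:1111111', '12:1111111', '20:1111111', '28:.111..1', '36:11111..', '44:1111111', '52:1111111', '60:1111111']
w14 brush_slim ['-60:.111111', '-52:.1111..', '-44:11111..', '-36:.1111..', '-28:.111111', '-20:.111111', '-12:.111111', '-4:.111111', '4:.111111', '12:..11111', '20:.111111', '28:.1111..', '36:.1111..', '44:.111111', '52:.111111', '60:.111111']
```

Each handle is overhung by its jaw's nose at both forks, on the +x side. Both lie straight and centred at seat height, with their heads over the tray. The robot is clear, so I'll hand the job in.

```bash
python3 -c "
from workcell import robot
print(robot.job_done())"
```

```text
the job is handed in; nothing more can be done
None
```

Both brushes are pressed home in their own clips with the jaws closed over them and their heads over the tray; the job was handed in at about 29 s, the ware and jar apparently undisturbed (final positions not re-measured), and no verdict was returned.

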